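# Set out the lens cleaning kit on the service mat

### The job

Set out the kit for cleaning a lens on the service mat, everything upright and centred in its own ring: the lens barrel (the nearer one) in the ring directly behind the screw jar (on the side away from the strip along the mat's front edge) with the lens cap lying flat and centred on top of it, the loupe in the ring directly behind the film canister, and the dropper bottle in the front ring between the jar and the canister. Leave the jar and the canister where they stand.

Things in the scene. Friction and masses are not known exactly. Their poses are not given: they have to be found in the camera images.
- mat: Grey flat-topped mat fixed on the bench, 160 (x) x 240 (y) x 10 mm; origin at the centre of its underside. x points to the back, away from the robot (turned up to 26 degrees left), y to the left along its length. Narrow aluminium strip along the front edge (-x). Six flat pale rings, 68 mm across: front row x = -38 mm, back row x = +38 mm, each at y = +80, 0, -80 mm.
- jar: Small jar of screws, translucent tan with a wide blue lid, 46 mm diameter, 53 mm tall, loose (about 0.12 kg); origin at the centre of its underside, z up. Stands in one of the two end rings of the mat's front row, the film canister in the other.
- film_can: Film canister, black with a grey push lid, 34 mm diameter, 50 mm tall, loose and light (22 g); origin at the centre of its underside, z up. Stands in the other end ring of the mat's front row.
- lens: Removed lens barrel, black with a bright ring round it and an open front on top, standing upright: 57 mm diameter, 40 mm tall, flat topped, about 0.16 kg; origin at the centre of its underside, z up. Loose on the bench off the mat, within 0.72 m of the robot base; a similar one at the far right back corner of the bench belongs to the room and is fixed.
- cap: Flat round black lens cap lying on the bench, 52 mm diameter, 11 mm thick, 12 g; origin at the centre of its underside, z up. Rests flat on the lens barrel's top; it does not clip on.
- loupe: Black watchmaker's loupe standing on its wide end, 33 mm diameter at the foot narrowing to 26 mm at the top, 26 mm tall, about 40 g; origin at the centre of its underside, z up. Loose on the bench off the mat.
- dropper: Small white dropper bottle with a pale label and black conical dropper cap: body 39 mm diameter and 52 mm tall, cap 24 mm diameter from 52 to 80 mm height, about 55 g; origin at the centre of its underside, z up. Stands loose on the bench off the mat.
Things that resemble listed ones, but are neither listed nor needed, are in the scene too. Leave any green look-alike of the lens alone. Several things look just like the cap: the one meant starts nearest to the robot's base.

How it is judged:
At the end, for the whole second after the job is handed in: Lens in the back ring behind the jar, loupe in the back ring behind the canister, dropper in the middle front ring, each within 15 mm along each mat axis; cap flat on the lens, centres within 10 mm; jar and canister moved under 15 mm; all upright (0.12 rad) and at rest (angle between each of jar, film_can, lens, cap, loupe, dropper's own z axis and vertical below 0.12 rad and linear speed of each of jar, film_can, lens, cap, loupe, dropper below 0.02 m/s and z of lens in the frame of mat between 0.008 and 0.015 m and z of loupe in the frame of mat between 0.008 and 0.015 m and z of dropper in the frame of mat between 0.008 and 0.015 m and x of dropper in the frame of mat between -0.053 and -0.023 m and y of dropper in the frame of mat between -0.015 and 0.015 m and horizontal distance between cap and lens below 0.01 m and z of cap in the frame of lens between 0.036 and 0.045 m and distance of each of jar, film_can from where it was at the start of the episode below 0.015 m and ((y of jar in the frame of mat above 0 m and x of lens in the frame of mat between 0.023 and 0.053 m and y of lens in the frame of mat between 0.065 and 0.095 m and x of loupe in the frame of mat between 0.023 and 0.053 m and y of loupe in the frame of mat between -0.095 and -0.065 m) or (y of jar in the frame of mat below 0 m and x of lens in the frame of mat between 0.023 and 0.053 m and y of lens in the frame of mat between -0.095 and -0.065 m and x of loupe in the frame of mat between 0.023 and 0.053 m and y of loupe in the frame of mat between 0.065 and 0.095 m))); the robot touches nothing.
It also fails if it takes over 96 s, if anything falls off the work surface, if the arm or the gripper's body presses on something with over 40 N, if the wrist force passes 120 N, or if a joint passes its speed limit or range.

### The arm

A 6-joint arm with a two-finger parallel gripper is mounted at the origin on a cart in front of the work surface, level with it; the furniture and walls round the work are solid. World frame = base frame: x ahead of the robot, y to its left, z up, the work surface at z = 0. Lengths are in m, angles in rad, forces in N, time in s.
With the tool pointing down it reaches from about 0.35 to 0.775 m from the base axis. Payload 7.3 kg.
Tool frame: the origin (TCP) lies at the centre of the arm's flange, where the gripper is bolted on; the fingertips stand 178 mm ahead of it and the grasp point (between the pads) lies 159 mm ahead of it (tip_extent is the distance from the TCP to the fingertips, in m); z points along the fingers, y is the line along which they close (so a half turn about z gives the same grasp; the last joint's range is limited). The gripper opens to 92 mm and grips with 3 to 60 N. Pads are 19 mm wide; open, the fingers measure 130 mm over their backs; the gripper's body (75 mm by 190 mm) begins 47 mm behind the grasp point.
Start: joints at [-1.293, 0.342, 1.524, -0, 1.275, -0.146], TCP at [0.216, -0.479, 0.405] pointing down, gripper open.
Joint ranges: [-2.53, 2.53], [-0.77, 2.02], [0.04, 2.7], [-1, 4.14], [0.28, 2.66], [-3.11, 3.11]. Speed limits (rad/s): [2.57, 2.57, 3.14, 3.14, 3.14, 3.14].

### API

Orientations are given as [roll, pitch, yaw] about the fixed x, y, z axes, in that order (R = Rz(yaw) Ry(pitch) Rx(roll)).
In Python, from cell import * gives the robot as it stands.
- The arm moves only by the tool arm_command, never from a script. Its arguments are lists of equal length, an entry for each row: "xyz": the shift along the world's x, y, z in mm, a list of three; "spin": the turn about the world's z in degrees. In form: {"xyz": [[tx, ty, tz], ...], "spin": [spin, ...]}. A call has 1 to 20 rows; each row shifts and turns the commanded pose from where the row before left it; what a row does not reach is not made up. A row lasts 1/10 s, in which the tool goes at most 50 mm and 8.59 degrees, less where a joint would pass 70% of its speed; a pose out of reach is approached as far as the arm can. A call with a gripper value outside its range is refused whole. "jaw" is the opening, from -1 (shut) to 1 (fully open), set as the call begins (left out, the last holds). The fingers move at their own pace and stop on an object; "squeeze" is the grip in N (left out, the last holds). Time passes only in rows, so rows that do not move let the fingers close. It gives the time, the measured TCP pose, the force, the opening and the grip force at its end, in the units of the state.
- observe(): the state, without advancing time (a new reading comes with each control period).
- read_camera(name): name is "side" or "top"; returns a dict with "img" (400x640x3 uint8, red, green, blue), "depth" (400x640 float32, m along the optical axis (not along the pixel's ray), 0 where there is no reading), "fx", "fy", "cx", "cy" (pixels), "world_from_camera" (4x4, takes a point from camera to world coordinates). Camera axes: x right, y up, looking along -z (the intrinsics and any distortion apply to the point x, -y, -z); pixel columns grow to the right and rows downward; lengths in m; the calibration is good to about 2 mm. A picture is of the moment at which its call begins.
- hand_in(): hands the job in; it is judged then, once.
The state is a dict: "time": time; "qpos": joint angles; "qvel": joint speeds; "joint_efforts": joint torques, N m; "tool_pos": TCP position; "tool_rot": TCP orientation; "contact_force": force on the tool from outside, world axes, zero at the start; "torque": the same for the moment, N m; "opening": finger opening in m; "grip_force": force on a finger pad.
Only numpy, scipy, OpenCV 4.12 (cv2) and the standard library are available. Lean on these libraries where they do the work, as an engineer would, in place of code of your own. Each camera call takes 0.05 s, during which the arm holds its last target. There are 200 camera calls.

## Working session

There is one attempt and no reset: what is moved stays moved. The work goes in short steps, Python scripts to look and compute and a tool call to move; the robot and the scene stay as the last step left them, time stands still between calls to the robot, and variables do not carry over. Pictures are saved under pics/ and viewed, at most 14 in all, crops included, and the job is handed in when it is done.

Besides the shell and the picture viewer there is one more tool, called as name([rows], argument=value, ...), one row to a line, values as JSON. arm_command: Moves the arm, as the interface text tells. Its arguments: {"type":"object","properties":{"xyz":{"type":"array","items":{"type":"array","items":{"type":"number"}}},"spin":{"type":"array","items":{"type":"number"}},"jaw":{"type":"number"},"squeeze":{"type":"number"}},"required":["xyz","spin"]}

```bash
mkdir -p pics; ls
python3 - <<'E'
from cell import *
import cv2, numpy as np
s=observe();print(s['time'],s['tool_pos'],s['tool_rot'],s['opening'])
for n in('top','side'):
    c=read_camera(n);cv2.imwrite(f'pics/{n}0.png',c['img'][:,:,::-1])
    np.savez(f'{n}0.npz',**c)
    print(n,c['fx'],c['fy'],c['cx'],c['cy'],c['world_from_camera'].round(3).tolist(),[k for k in c])
E
```

```text
pics
0.0 [ 0.21588407 -0.47840294  0.40405523] [-3.14008828e+00 -2.11175639e-04  4.23830944e-01] 0.09189809479452996
top 458.36616152008816 458.36616152008816 322.7650827390955 197.3413475428664 [[0.019, 0.989, -0.147, 0.305], [-1.0, 0.019, -0.0, 0.054], [0.003, 0.147, 0.989, 1.249], [0.0, 0.0, 0.0, 1.0]] ['img', 'depth', 'fx', 'fy', 'cx', 'cy', 'world_from_camera']
side 487.1731834850384 487.1731834850384 316.07957087151783 199.62509793109498 [[0.97, 0.12, -0.212, 0.153], [-0.243, 0.478, -0.844, -1.283], [0.0, 0.87, 0.493, 0.825], [0.0, 0.0, 0.0, 1.0]] ['img', 'depth', 'fx', 'fy', 'cx', 'cy', 'world_from_camera']
```

View pics/top0.png

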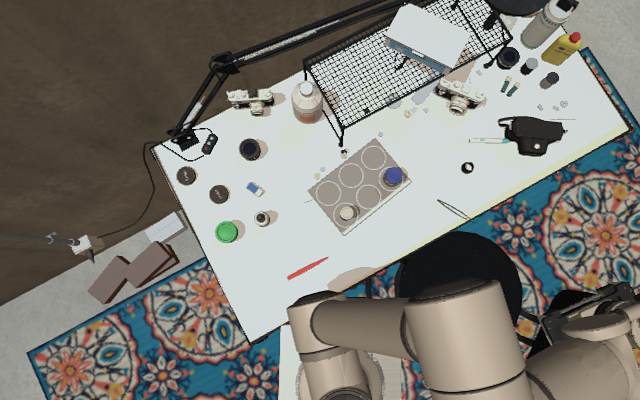

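View pics/side0.png

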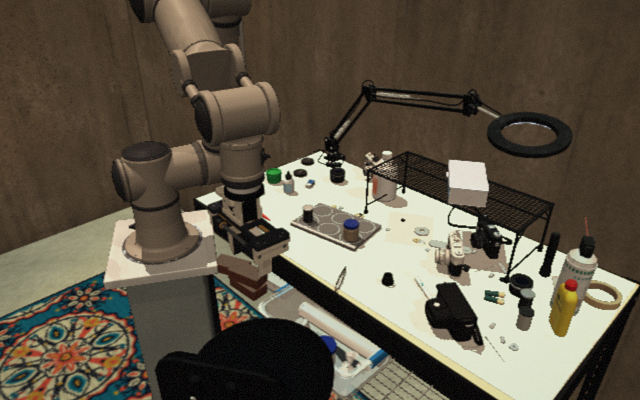

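The top view shows the jar (394,175) and canister (347,213) in the mat's front row. Lens candidates are (250,149), green (227,232) and the fixed one (508,57). Cap candidates are (187,175) and (219,194). The dropper is at (263,218) and the loupe at (467,168). The side view shows the same set, with the wire shelf behind the mat.

```bash
cat > h.py <<'E'
import numpy as np, cv2
def ray(c,u,v):
    T=c['world_from_camera'];d=np.array([(u-c['cx'])/c['fx'],-(v-c['cy'])/c['fy'],-1.])
    return T[:3,3],T[:3,:3]@d
def onplane(c,u,v,z):
    o,d=ray(c,u,v);return o+d*(z-o[2])/d[2]
def cloud(c):
    v,u=np.mgrid[:400,:640];Z=c['depth'];T=c['world_from_camera']
    P=np.stack([(u-c['cx'])/c['fx']*Z,-(v-c['cy'])/c['fy']*Z,-Z],-1)
    P=P@T[:3,:3].T+T[:3,3];P[Z==0]=np.nan;return P
def project(c,p):
    T=c['world_from_camera'];q=T[:3,:3].T@(np.asarray(p)-T[:3,3])
    return np.array([c['cx']-c['fx']*q[0]/q[2],c['cy']+c['fy']*q[1]/q[2]])
E
python3 - <<'E'
from h import *
t=dict(np.load('top0.npz'));s=dict(np.load('side0.npz'))
P=cloud(t);Q=cloud(s)
for n,(u,v) in dict(jar=(394,175),can=(347,213),lens=(250,149),capA=(187,175),capB=(219,194),drop=(263,218),loupe=(467,168),green=(227,232),ring0=(374,156),ring1=(350,173),ring2=(326,192),rf=(369,195),shelf=(341,143),bench=(300,240)).items():
    p=P[v,u];k=P[v-14:v+15,u-14:u+15].reshape(-1,3);k=k[np.isfinite(k).all(1)]
    print(n,p.round(3),'topz',np.nanpercentile(k[:,2],[50,95]).round(3),'r',np.hypot(*p[:2]).round(3),'side px',project(s,p).round())
# shelf
m=(P[:,:,2]>.08)&(P[:,:,0]>.3)&(P[:,:,0]<.9)&(P[:,:,1]<.15)&(P[:,:,1]>-.5)&(P[:,:,2]<.35)
k=P[m];print(np.percentile(k,[0,5,50,95,100],axis=0).round(3))
a=cv2.resize(t['img'][130:250,170:330],None,fx=5,fy=5,interpolation=2)
cv2.imwrite('pics/l.png',a[:,:,::-1])
a=cv2.resize(t['img'][130:245,300:420],None,fx=5,fy=5,interpolation=2)
cv2.imwrite('pics/m.png',a[:,:,::-1])
E
```

```text
jar [ 0.544 -0.132  0.065] topz [0.012 0.066] r 0.56 side px [350. 221.]
can [ 0.442 -0.01   0.06 ] topz [0.012 0.061] r 0.442 side px [307. 207.]
lens [0.614 0.254 0.037] topz [0.004 0.042] r 0.664 side px [336. 171.]
capA [0.544 0.429 0.01 ] topz [0.002 0.014] r 0.693 side px [307. 160.]
capB [0.493 0.338 0.011] topz [0.002 0.014] r 0.597 side px [299. 171.]
drop [0.424 0.208 0.063] topz [0.001 0.066] r 0.473 side px [287. 176.]
loupe [ 0.581 -0.347 -0.002] topz [0.001 0.017] r 0.677 side px [387. 283.]
green [0.388 0.304 0.042] topz [0.004 0.042] r 0.493 side px [273. 171.]
ring0 [ 0.607 -0.085  0.014] topz [0.011 0.015] r 0.613 side px [364. 225.]
ring1 [ 0.558 -0.02   0.012] topz [0.011 0.015] r 0.558 side px [343. 217.]
ring2 [0.503 0.046 0.016] topz [0.011 0.015] r 0.505 side px [321. 208.]
rf [ 0.498 -0.072  0.011] topz [0.011 0.015] r 0.503 side px [329. 228.]
shelf [0.638 0.007 0.028] topz [0.001 0.047] r 0.638 side px [364. 205.]
bench [0.372 0.113 0.01 ] topz [0.    0.004] r 0.389 side px [278. 204.]
[[ 0.636 -0.419  0.08 ]
 [ 0.697 -0.315  0.12 ]
 [ 0.814 -0.106  0.163]
 [ 0.892  0.13   0.28 ]
 [ 0.9    0.15   0.35 ]]
```

View pics/l.png

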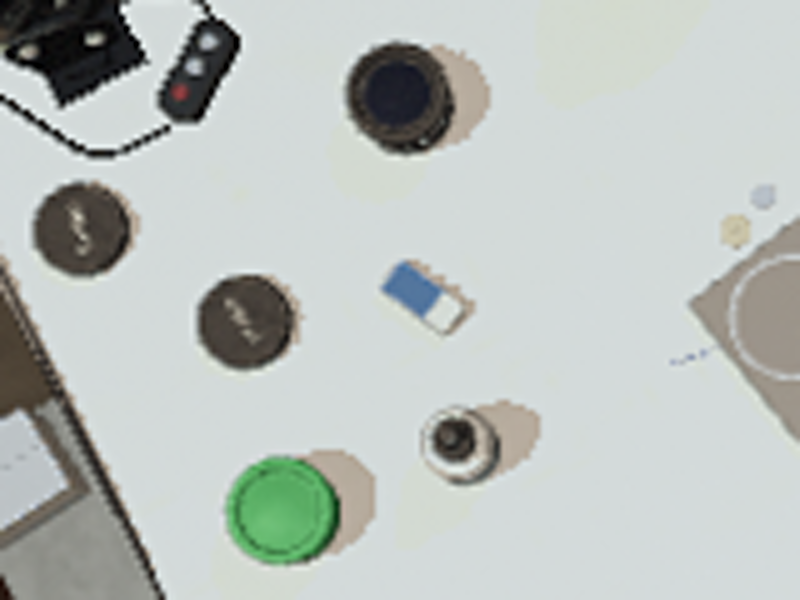

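View pics/m.png

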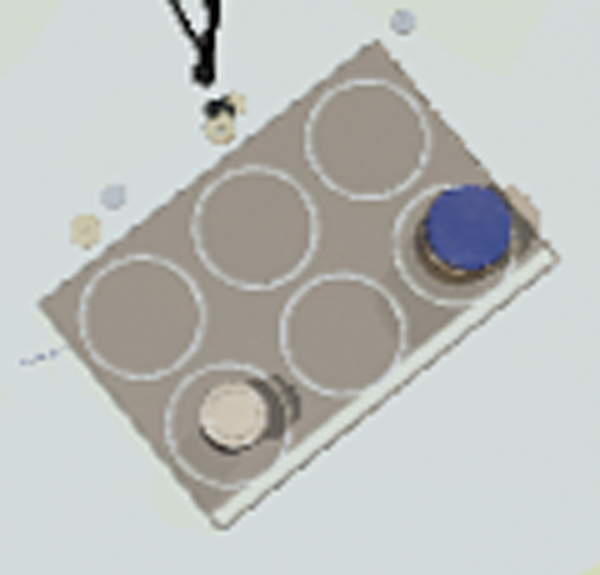

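Canister and jar stand in the front left and front right rings, so the lens goes to the back right ring (crop 367,139) and the loupe to the back left (142,317). Chosen cap: crop (246,322) = (219,194), nearer the base than (187,175). Chosen lens: (250,149), with the dark open top and not green.

```bash
cat >> h.py <<'E'
def blob(c,u,v,w,f):
    u,v=int(u),int(v);a=c['img'][v-w:v+w+1,u-w:u+w+1];m=f(a.astype(int)).astype(np.uint8)
    n,l,st,ce=cv2.connectedComponentsWithStats(m)
    i=1+np.argmax(st[1:,4]);k=(l==i).astype(np.uint8)
    h=cv2.convexHull(np.argwhere(k)[:,::-1].astype(np.int32));M=cv2.moments(h)
    return np.array([u-w+M['m10']/M['m00'],v-w+M['m01']/M['m00']]),st[i].tolist()
def meet(c1,p1,c2,p2):
    o1,d1=ray(c1,*p1);o2,d2=ray(c2,*p2)
    t=np.linalg.lstsq(np.stack([d1,-d2],1),o2-o1,rcond=None)[0]
    a,b=o1+t[0]*d1,o2+t[1]*d2;return (a+b)/2,np.linalg.norm(a-b)
dark=lambda a:a.max(-1)<95
blue=lambda a:(a[...,2]>a[...,0]+40)
E
python3 - <<'E'
from h import *
t=dict(np.load('top0.npz'));s=dict(np.load('side0.npz'))
R=np.array([(367,139),(255,228),(142,317),(458,243),(343,335),(228,425)])
uv=(R+.5)/5-.5+[300,130]
W=np.array([onplane(t,u,v,.01)[:2] for u,v in uv])
L=np.array([(38,-80),(38,0),(38,80),(-38,-80),(-38,0),(-38,80)])/1000
A=L-L.mean(0);B=W-W.mean(0);U,_,V=np.linalg.svd(A.T@B);Rm=(U@V).T
o=W.mean(0)-Rm@L.mean(0);print('mat',o.round(4),'yaw',np.degrees(np.arctan2(Rm[1,0],Rm[0,0])),'res',(L@Rm.T+o-W).round(4).tolist())
print('rings',(L@Rm.T+o).round(4).tolist())
for n,uv0,sv,w,h,f in [('lens',(250,149),(336,173),16,.04,dark),('capB',(219,194),(299,172),13,.011,dark),('capA',(187,175),(307,161),13,.011,dark),('loupe',(467,168),(387,279),12,.026,dark),('dropcap',(261,216),(288,174),8,.132,dark),('jarlid',(394,175),(351,223),14,.1,blue)]:
    a,sa=blob(t,*uv0,w,f);b,sb=blob(s,*sv,w if n!='loupe' else 14,f);p,e=meet(t,a,s,b)
    print(n,a.round(1),sa,b.round(1),sb,'tri',p.round(4),e.round(4),'top',onplane(t,*a,h/2).round(4),'side',onplane(s,*b,h/2).round(4))
P=cloud(t)
for n,uv in [('shelfcorner',(341,143)),]: pass
m=(P[...,2]>.11)&(P[...,2]<.2)&(P[...,0]<.85)&(P[...,1]<.16)&(P[...,1]>-.5)
k=P[m];d=(k[:,:2]-o)@Rm
print('shelf in mat frame x pct',np.percentile(d[:,0],[0,1,3,10]).round(3),'y',np.percentile(d[:,1],[1,99]).round(3),'z',np.percentile(k[:,2],[2,50,95]).round(3))
for y0 in np.arange(-.3,.2,.05):
    q=d[abs(d[:,1]-y0)<.025]
    if len(q)>5: print(y0.round(2),np.percentile(q[:,0],2).round(3),len(q))
a=cv2.resize(s['img'][140:300,270:430],None,fx=3.75,fy=3.75,interpolation=2)
cv2.imwrite('pics/s.png',a[:,:,::-1])
E
```

```text
mat [ 0.5233 -0.0459] yaw 39.679203092077366 res [[0.0, -0.0003], [0.0003, -0.0002], [0.0, -0.0], [-0.0008, 0.0014], [0.0005, -0.0001], [0.0, -0.0008]]
rings [[0.6037, -0.0832], [0.5526, -0.0216], [0.5015, 0.0399], [0.5452, -0.1317], [0.4941, -0.0701], [0.443, -0.0086]]
lens [249.8 149.2] [6, 6, 21, 22, 345] [337.8 167.6] [4, 0, 29, 27, 389] tri [0.6146 0.2514 0.0509] 0.0094 top [0.6177 0.2573 0.02  ] side [0.6384 0.3139 0.02  ]
capB [218.8 193.9] [4, 4, 19, 19, 245] [299.9 172.7] [8, 10, 13, 8, 81] tri [0.4956 0.34   0.0028] 0.0021 top [0.4941 0.3396 0.0055] side [0.4956 0.3349 0.0055]
capA [186.1 175.5] [3, 5, 19, 18, 237] [303.9 152.1] [0, 0, 27, 13, 205] tri [0.533  0.419  0.0502] 0.004 top [0.5436 0.4323 0.0055] side [0.5527 0.5168 0.0055]
loupe [467.3 167.3] [7, 6, 12, 12, 68] [387.4 279.3] [9, 8, 12, 13, 125] tri [ 0.5818 -0.3441  0.0081] 0.0015 top [ 0.5799 -0.3424  0.013 ] side [ 0.58   -0.3497  0.013 ]
dropcap [260.5 217.3] [4, 6, 8, 8, 54] [288.2 175.9] [6, 6, 6, 8, 34] tri [0.4273 0.2151 0.0588] 0.0023 top [0.4254 0.2143 0.066 ] side [0.4259 0.2012 0.066 ]
jarlid [393.4 174.9] [5, 6, 17, 17, 218] [350.5 223. ] [7, 10, 14, 9, 93] tri [ 0.5457 -0.1316  0.0591] 0.0006 top [ 0.5473 -0.133   0.05  ] side [ 0.5508 -0.1178  0.05  ]
shelf in mat frame x pct [-0.406  0.056  0.067  0.09 ] y [-0.418  0.011] z [0.118 0.16  0.179]
-0.3 0.072 466
-0.25 0.084 525
-0.2 0.092 503
-0.15 0.101 614
-0.1 0.109 696
-0.05 0.119 853
-0.0 0.223 455
```

View pics/s.png

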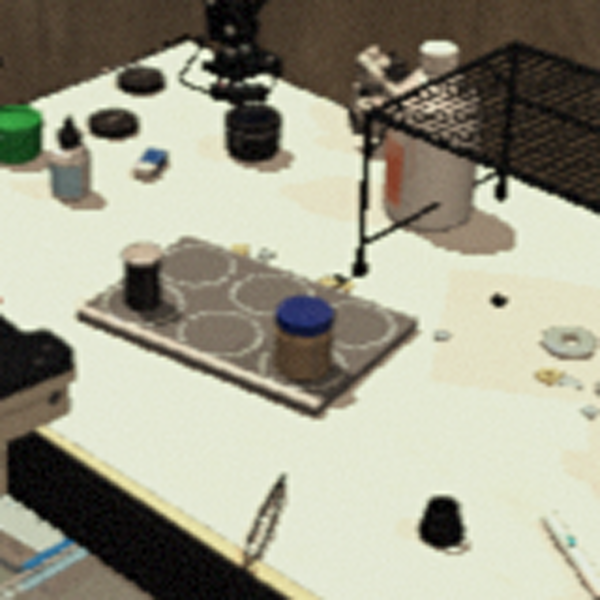

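The side crop shows the loupe at crop (442,520), wide end down, the jar at (304,335), the canister at (142,280) and the shelf leg just behind the mat at (360,268). Positions agree to a few mm between views, and the loupe is closest, so I'm going there first.

arm_command([
  [36,13,-10],
  [36,13,-10],
  [36,13,-10],
  [36,13,-10],
  [36,13,-10],
  [36,13,-10],
  [36,13,-10],
  [36,13,-10],
  [36,13,-10],
  [40,16,-14],
  [0,0,0],
], spin=[0,0,0,0,0,0,0,0,0,0,0], jaw=0.4, squeeze=10)

```text
time: 1.2
tool_pos: [0.5833, -0.3423, 0.2971]
tool_rot: [-3.137, 0.001, 0.428]
contact_force: [-0.3, 0.4, -0.8]
opening: 0.0647
grip_force: 0.0
```

Run:
```python
from cell import *
from h import *
t=read_camera('top');s=read_camera('side')
np.savez('side1.npz',**s);np.savez('top1.npz',**t)
a=np.vstack([t['img'],s['img']]);cv2.imwrite('pics/b.png',cv2.resize(a,(480,600),interpolation=cv2.INTER_AREA)[:,:,::-1])
b,sb=blob(s,387,279,14,dark);print(b,sb,onplane(s,*b,.013),observe()['tool_pos'])
```

```text
[387.27849928 279.35209235] [8, 8, 13, 13, 129] [ 0.57961965 -0.34968183  0.013     ] [ 0.58043304 -0.34474212  0.29924744]
```

View pics/b.png

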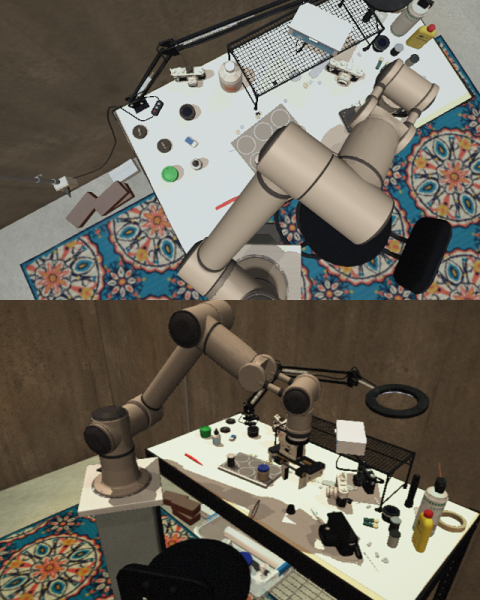

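The front of the bench is clear now and shows no further cap near the base; the gripper hangs over the loupe. I'm lowering it.

arm_command([
  [0,-1,-25],
  [0,0,-25],
  [0,0,-25],
  [0,0,-20],
  [0,0,-14],
  [0,0,-8],
  [0,0,0],
  [0,0,0],
], spin=[0,0,0,0,0,0,0,0])

```text
time: 2.1
tool_pos: [0.58, -0.347, 0.1848]
tool_rot: [3.14, -0.001, 0.423]
contact_force: [-0.4, -0.7, 0.0]
opening: 0.0645
grip_force: 0.0
```

arm_command([
  [0,0,0],
  [0,0,0],
  [0,0,0],
  [0,0,0],
  [0,0,0],
  [0,0,0],
], spin=[0,0,0,0,0,0], jaw=-1)

```text
time: 2.7
tool_pos: [0.58, -0.3465, 0.1839]
tool_rot: [3.141, -0.0, 0.424]
contact_force: [-0.0, -0.5, 1.7]
opening: 0.0303
grip_force: 9.9
```

arm_command([
  [0,0,25],
  [0,0,40],
  [0,0,40],
  [0,0,0],
], spin=[0,0,0,0])

```text
time: 3.1
tool_pos: [0.5811, -0.3474, 0.2956]
tool_rot: [3.131, -0.006, 0.424]
contact_force: [0.9, -0.1, -0.1]
opening: 0.0301
grip_force: 9.7
```

arm_command([
  [-4,19,2],
  [-8,39,0],
  [-8,39,0],
  [-8,39,0],
  [-8,39,0],
  [-8,39,0],
  [-8,39,0],
  [-8,39,0],
  [-8,39,0],
  [-8,39,0],
  [-3,17,0],
  [0,0,0],
  [0,0,0],
  [0,0,0],
], spin=[1,1.5,1.5,1.5,1.5,1.5,1.5,1.5,1.5,1.4,1,0,0,0])

```text
time: 4.5
tool_pos: [0.5012, 0.0396, 0.2906]
tool_rot: [3.141, 0.0, 0.691]
contact_force: [-0.8, -1.2, -0.4]
opening: 0.03
grip_force: 9.6
```

Run:
```python
from cell import *
import numpy as np
o=observe();print(o['tool_pos'],np.degrees(o['tool_rot'][2]),o['opening'])
print('to go mm',(np.array([.5015,.0399,.1955])-o['tool_pos'])*1000)
```

```text
[0.50117132 0.0395755  0.29057713] 39.61396059307726 0.030036480357682478
to go mm [  0.3286823    0.32449884 -95.07713436]
```

arm_command([
  [0,0,-20],
  [0,0,-25],
  [0,0,-25],
  [0,0,-15],
  [0,0,-8],
  [0,0,-2],
  [0,0,0],
  [0,0,0],
], spin=[0,0,0,0,0,0,0,0])

```text
time: 5.3
tool_pos: [0.5013, 0.0402, 0.1965]
tool_rot: [3.14, -0.001, 0.692]
contact_force: [0.3, -0.4, -0.7]
opening: 0.0296
grip_force: 9.6
```

arm_command([
  [0,0,0],
  [0,0,0],
  [0,0,0],
  [0,0,0],
  [0,0,15],
  [0,0,30],
  [0,0,40],
  [0,0,30],
  [0,0,0],
  [0,0,0],
], spin=[0,0,0,0,0,0,0,0,0,0], jaw=0.2)

```text
time: 6.3
tool_pos: [0.5008, 0.0405, 0.3111]
tool_rot: [3.141, -0.001, 0.693]
contact_force: [-0.3, -0.4, -0.3]
opening: 0.0552
grip_force: 0.0
```

arm_command([
  [-8,17,0],
  [-15,35,0],
  [-15,35,0],
  [-15,35,0],
  [-15,35,0],
  [-7,17,0],
  [0,0,0],
  [0,0,0],
  [0,0,0],
], spin=[0,0,0,0,0,0,0,0,0], jaw=0.3)

```text
time: 7.2
tool_pos: [0.4262, 0.2137, 0.3101]
tool_rot: [-3.141, 0.001, 0.692]
contact_force: [-0.6, 0.5, 0.9]
opening: 0.0595
grip_force: 0.0
```

Run:
```python
from cell import *
from h import *
s=read_camera('side');t=read_camera('top')
o=observe();print(o['tool_pos'],np.degrees(o['tool_rot'][2]),o['opening'])
w=lambda a:a
a=s['img'][140:260,240:400];cv2.imwrite('pics/c.png',cv2.resize(a,None,fx=4,fy=4,interpolation=2)[:,:,::-1])
print('to go mm',(np.array([.4255,.2135,.201])-o['tool_pos'])*1000)
```

```text
[0.4263459  0.21354233 0.31040211] 39.59194394185046 0.06001319429822659
to go mm [-8.45903196e-01 -4.23255654e-02 -1.09402115e+02]
```

View pics/c.png

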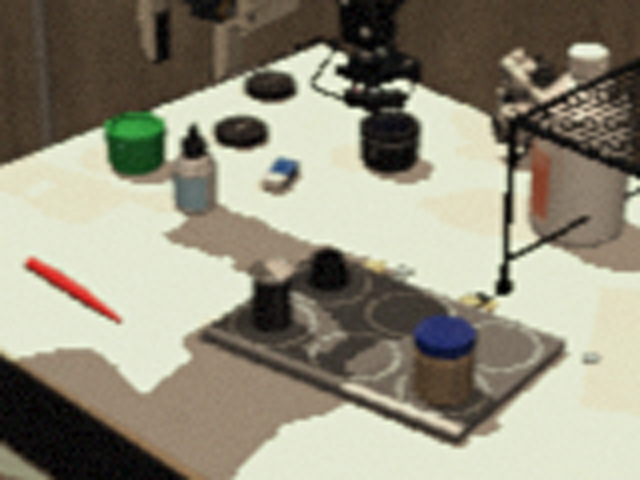

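The loupe stands upright at about (327,270) in its ring, and the jar and canister are undisturbed. The dropper stands at (193,180), below the gripper.

arm_command([
  [0,1,-20],
  [0,0,-25],
  [0,0,-25],
  [0,0,-20],
  [0,0,-12],
  [0,0,-7],
  [0,0,0],
  [0,0,0],
], spin=[0,0,0,0,0,0,0,0])

```text
time: 8.1
tool_pos: [0.4263, 0.2152, 0.2021]
tool_rot: [3.141, -0.001, 0.692]
contact_force: [-0.2, 0.5, -0.2]
opening: 0.06
grip_force: 0.0
```

arm_command([
  [0,0,0],
  [0,0,0],
  [0,0,0],
  [0,0,0],
  [0,0,0],
], spin=[0,0,0,0,0], jaw=-1)

```text
time: 8.6
tool_pos: [0.426, 0.2155, 0.2021]
tool_rot: [3.141, -0.001, 0.693]
contact_force: [-0.4, -0.1, 3.5]
opening: 0.0373
grip_force: 10.0
```

arm_command([
  [0,0,20],
  [0,0,40],
  [0,0,40],
  [0,0,0],
  [0,0,0],
], spin=[0,0,0,0,0])

```text
time: 9.1
tool_pos: [0.4258, 0.2155, 0.3022]
tool_rot: [3.141, -0.002, 0.693]
contact_force: [-0.1, 0.3, -1.4]
opening: 0.0373
grip_force: 10.0
```

arm_command([
  [4,-16,0],
  [9,-36,0],
  [9,-36,0],
  [9,-36,0],
  [9,-36,0],
  [9,-36,0],
  [9,-36,0],
  [9,-36,0],
  [1,-18,0],
  [0,0,0],
  [0,0,0],
  [0,0,0],
], spin=[0,0,0,0,0,0,0,0,0,0,0,0])

```text
time: 10.3
tool_pos: [0.4935, -0.0696, 0.3009]
tool_rot: [-3.14, 0.001, 0.693]
contact_force: [0.8, 0.3, -1.0]
opening: 0.0371
grip_force: 10.0
```

Run:
```python
from cell import *
import numpy as np
o=observe()
print('to go mm',(np.array([.4941,-.0701,.2130])-o['tool_pos'])*1000)
```

```text
to go mm [  0.55949558  -0.53357308 -87.92035032]
```

arm_command([
  [0,0,-20],
  [0,0,-25],
  [0,0,-20],
  [0,0,-14],
  [0,0,-6],
  [0,0,-3],
  [0,0,0],
  [0,0,0],
], spin=[0,0,0,0,0,0,0,0])

```text
time: 11.1
tool_pos: [0.4942, -0.0704, 0.2144]
tool_rot: [3.14, -0.001, 0.693]
contact_force: [0.8, 0.1, -0.1]
opening: 0.0372
grip_force: 10.0
```

arm_command([
  [0,0,0],
  [0,0,0],
  [0,0,0],
  [0,0,0],
  [0,0,15],
  [0,0,35],
  [0,0,40],
  [0,0,30],
  [0,0,0],
  [0,0,0],
], spin=[0,0,0,0,0,0,0,0,0,0], jaw=0.05)

```text
time: 12.1
tool_pos: [0.4938, -0.0705, 0.3341]
tool_rot: [3.14, -0.001, 0.693]
contact_force: [0.3, 0.3, -0.8]
opening: 0.0479
grip_force: 0.0
```

arm_command([
  [6,16,0],
  [14,36,-4],
  [14,36,-4],
  [14,36,-4],
  [14,36,-4],
  [14,36,-4],
  [14,36,-4],
  [14,36,-4],
  [14,36,-4],
  [6,22,-4],
  [0,0,0],
  [0,0,0],
  [0,0,0],
], spin=[0,0,0,0,0,0,0,0,0,0,0,0,0], jaw=0.9)

```text
time: 13.4
tool_pos: [0.6177, 0.2544, 0.2969]
tool_rot: [-3.141, 0.002, 0.692]
contact_force: [-0.0, 0.3, 0.3]
opening: 0.0873
grip_force: 0.0
```

Run:
```python
from cell import *
from h import *
s=read_camera('side')
o=observe();print(o['tool_pos'],o['opening'])
a=s['img'][130:250,250:410];cv2.imwrite('pics/d.png',cv2.resize(a,None,fx=4,fy=4,interpolation=2)[:,:,::-1])
P=cloud(s)
k=P[(abs(P[...,0]-.617)<.06)&(abs(P[...,1]-.257)<.06)&(P[...,2]>.012)&(P[...,2]<.06)]
print(len(k),np.percentile(k,[2,98],axis=0).round(3))
print('px',project(s,[.6177,.2573,.02]))
print('to go mm',(np.array([.6177,.2573,.183])-o['tool_pos'])*1000)
```

```text
[0.61783916 0.2542777  0.29735291] 0.08727530407040149
183 [[0.592 0.222 0.013]
 [0.644 0.277 0.041]]
px [336.75561453 174.68995215]
to go mm [  -0.13916404    3.02230359 -114.35291401]
```

View pics/d.png

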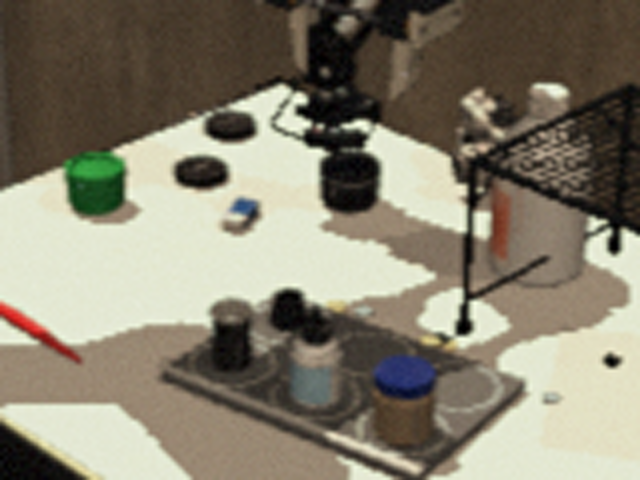

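The dropper stands upright in the middle front ring at (317,365). The lens, at (350,180), matches the estimate to about 2 mm.

arm_command([
  [0,2,-20],
  [0,0,-25],
  [0,0,-25],
  [0,0,-20],
  [0,0,-15],
  [0,0,-8],
  [0,0,0],
  [0,0,0],
], spin=[0,0,0,0,0,0,0,0])

```text
time: 14.25
tool_pos: [0.6183, 0.2573, 0.1857]
tool_rot: [3.141, -0.001, 0.692]
contact_force: [0.8, 0.4, 0.5]
opening: 0.0873
grip_force: 0.0
```

arm_command([
  [0,0,0],
  [0,0,0],
  [0,0,0],
  [0,0,0],
  [0,0,0],
  [0,0,0],
], spin=[0,0,0,0,0,0], jaw=-1, squeeze=20)

```text
time: 14.85
tool_pos: [0.6179, 0.2575, 0.185]
tool_rot: [3.141, -0.0, 0.693]
contact_force: [-0.4, -0.2, 3.0]
opening: 0.0551
grip_force: 20.0
```

arm_command([
  [0,0,20],
  [0,0,40],
  [0,0,40],
  [0,0,20],
  [0,0,0],
  [0,0,0],
], spin=[0,0,0,0,0,0])

```text
time: 15.45
tool_pos: [0.6176, 0.2574, 0.3037]
tool_rot: [-3.141, 0.001, 0.693]
contact_force: [0.4, -0.7, -2.5]
opening: 0.0548
grip_force: 20.0
```

arm_command([
  [-12,-11,0],
  [-25,-23,0],
  [-25,-23,0],
  [-25,-23,0],
  [-25,-23,0],
  [-6,-14,0],
  [5,-30,0],
  [5,-35,0],
  [5,-35,0],
  [5,-20,0],
  [0,0,0],
  [0,0,0],
], spin=[0,0,0,0,0,0,0,0,0,0,0,0])

```text
time: 16.65
tool_pos: [0.52, 0.0203, 0.3035]
tool_rot: [-3.14, 0.001, 0.691]
contact_force: [-0.1, 0.0, -2.2]
opening: 0.0553
grip_force: 20.0
```

Run:
```python
from cell import *
from h import *
s=dict(np.load('side0.npz'));t=dict(np.load('top0.npz'))
o=np.array([.5233,-.0459]);y=np.radians(39.68);R=np.array([[np.cos(y),-np.sin(y)],[np.sin(y),np.cos(y)]])
p,e=meet(t,(340.5,144.5),s,(367/3.75+270-.4,112/3.75+140-.4));print('top corner',p,e,(p[:2]-o)@R)
f=onplane(s,361/3.75+269.6,268/3.75+139.6,.005);print('foot',f,(f[:2]-o)@R)
q=observe();print(q['tool_pos'],'to go mm',(np.array([.6037,-.0832,.197])-q['tool_pos'])*1000)
```

```text
top corner [0.62102227 0.0081322  0.15329977] 0.0414859107944918 [ 0.10970877 -0.02081119]
foot [0.64479483 0.00736044 0.005     ] [ 0.1275119  -0.03658392]
[0.51999251 0.02029745 0.30349274] to go mm [  83.70748621 -103.49744762 -106.49274453]
```

arm_command([
  [10,-13,0],
  [20,-26,0],
  [20,-26,0],
  [20,-26,0],
  [11,-14,0],
  [0,0,0],
  [0,0,-20],
  [0,0,-25],
  [0,0,-25],
  [0,0,-15],
  [0,0,-10],
  [0,0,0],
  [0,0,0],
  [0,0,0],
], spin=[0,0,0,0,0,0,0,0,0,0,0,0,0,0])

```text
time: 18.05
tool_pos: [0.6013, -0.0844, 0.2109]
tool_rot: [3.14, -0.001, 0.693]
contact_force: [0.7, -0.0, -1.7]
opening: 0.0549
grip_force: 20.0
```

arm_command([
  [0,0,-7],
  [0,0,-5],
  [0,0,-3],
  [0,0,0],
  [0,0,0],
], spin=[0,0,0,0,0])

```text
time: 18.55
tool_pos: [0.6008, -0.0845, 0.195]
tool_rot: [-3.142, 0.0, 0.693]
contact_force: [-1.5, 1.1, 3.0]
opening: 0.0552
grip_force: 20.0
```

arm_command([
  [0,0,0],
  [0,0,0],
  [0,0,0],
  [0,0,0],
  [0,0,0],
  [0,0,15],
  [0,0,35],
  [0,0,40],
  [0,0,25],
  [0,0,0],
  [0,0,0],
], spin=[0,0,0,0,0,0,0,0,0,0,0], jaw=0.6)

```text
time: 19.65
tool_pos: [0.6008, -0.0845, 0.3109]
tool_rot: [3.14, -0.001, 0.693]
contact_force: [0.2, -0.5, -0.0]
opening: 0.0733
grip_force: 0.0
```

arm_command([
  [-9,13,0],
  [-24,30,0],
  [-24,30,0],
  [-24,31,0],
  [-5,34,0],
  [-3,40,0],
  [-3,40,0],
  [-3,40,0],
  [-3,40,0],
  [-3,40,0],
  [-3,40,0],
  [-3,40,0],
  [-2,6,0],
  [0,0,0],
  [0,0,0],
], spin=[0,0,0,0,0,0,0,0,0,0,0,0,0,0,0], jaw=0.7)

```text
time: 21.15
tool_pos: [0.4918, 0.3386, 0.3088]
tool_rot: [3.142, 0.002, 0.692]
contact_force: [0.0, -0.7, -0.6]
opening: 0.0776
grip_force: 0.0
```

Run:
```python
from cell import *
from h import *
s=read_camera('side');t=read_camera('top')
q=observe();print(q['tool_pos'],'to go mm',(np.array([.4945,.339,.183])-q['tool_pos'])*1000)
a=np.hstack([cv2.resize(t['img'][130:230,310:410],(400,400),interpolation=2),cv2.resize(s['img'][150:250,280:380],(400,400),interpolation=2)])
cv2.imwrite('pics/e.png',a[:,:,::-1])
np.savez('s2.npz',**s);np.savez('t2.npz',**t)
```

```text
[0.49221006 0.33812467 0.30942681] to go mm [   2.28993567    0.8753308  -126.42681019]
```

View pics/e.png

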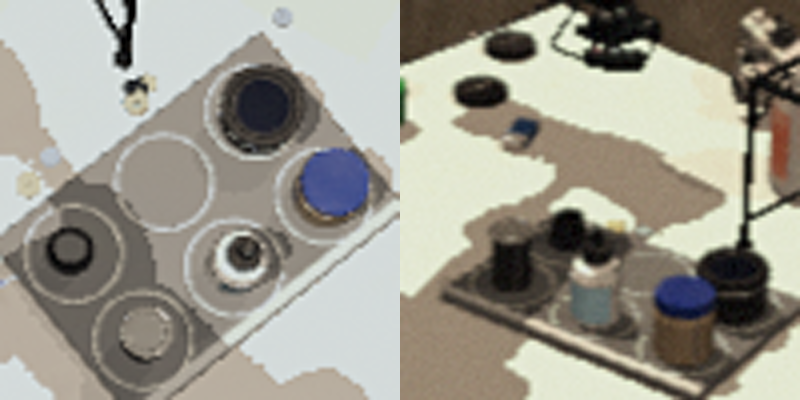

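All pieces stand in their rings. In the left crop the lens is at (260,108), the loupe at (70,250), the dropper at (238,258), the jar at (333,183) and the canister at (145,333). Next is the cap, gripped low with only the fingertips.

arm_command([
  [2,1,-20],
  [0,0,-25],
  [0,0,-30],
  [0,0,-25],
  [0,0,-16],
  [0,0,-8],
  [0,0,0],
  [0,0,0],
], spin=[0,0,0,0,0,0,0,0], squeeze=6)

```text
time: 22.05
tool_pos: [0.4945, 0.3401, 0.1866]
tool_rot: [3.141, -0.001, 0.692]
contact_force: [-0.5, 0.6, -0.5]
opening: 0.0779
grip_force: 0.0
```

Run:
```python
from cell import *
from h import *
t=dict(np.load('t2.npz'));s=dict(np.load('s2.npz'))
d=lambda a:a.max(-1)<85
o=np.array([.5233,-.0459]);y=np.radians(39.68);R=np.array([[np.cos(y),-np.sin(y)],[np.sin(y),np.cos(y)]])
for z in(.03,):
    b,st=blob(t,374,156,15,d);p=onplane(t,*b,z);print('lens',b,st,p,(p[:2]-o)@R)
# side top rim ellipse centre by eye
e=onplane(s,280+734/4-100-.4,150+266/4-.4,.05);print('lens top side',e)
P=cloud(t);k=P[(np.hypot(P[...,0]-.601,P[...,1]+.0845)<.045)&(P[...,2]>.04)&(P[...,2]<.065)]
print(len(k),((np.percentile(k,1,axis=0)+np.percentile(k,99,axis=0))/2).round(4),np.percentile(k[:,2],90))
print(observe()['tool_pos'])
```

```text
lens [375.08155524 156.6685633 ] [6, 5, 22, 22, 361] [ 0.60097514 -0.0863815   0.03      ] [ 0.03393313 -0.08075099]
lens top side [ 0.59980887 -0.08970679  0.05      ]
360 [ 0.598  -0.0838  0.0489] 0.05273780121520821
[0.49445675 0.34012106 0.1865769 ]
```

arm_command([
  [0,0,-3],
  [0,0,0],
  [0,0,0],
], spin=[0,0,0])

```text
time: 22.35
tool_pos: [0.494, 0.3405, 0.1832]
tool_rot: [3.141, -0.001, 0.693]
contact_force: [1.3, 0.4, 0.5]
opening: 0.078
grip_force: 0.0
```

arm_command([
  [0,0,0],
  [0,0,0],
  [0,0,0],
  [0,0,0],
  [0,0,0],
  [0,0,0],
], spin=[0,0,0,0,0,0], jaw=-1)

```text
time: 22.95
tool_pos: [0.4939, 0.3405, 0.1828]
tool_rot: [3.142, 0.0, 0.693]
contact_force: [-0.6, 0.6, 0.2]
opening: 0.051
grip_force: 6.0
```

arm_command([
  [0,0,10],
  [0,0,25],
  [0,0,40],
  [0,0,40],
  [0,0,0],
  [0,0,0],
], spin=[0,0,0,0,0,0])

```text
time: 23.55
tool_pos: [0.4939, 0.3405, 0.2994]
tool_rot: [3.141, -0.003, 0.693]
contact_force: [0.3, 0.5, -1.1]
opening: 0.0508
grip_force: 6.0
```

arm_command([
  [2,-20,0],
  [3,-38,0],
  [3,-38,0],
  [3,-38,0],
  [3,-38,0],
  [3,-38,0],
  [3,-38,0],
  [3,-38,0],
  [3,-34,0],
  [19,-26,0],
  [22,-27,0],
  [22,-27,0],
  [18,-25,0],
  [0,0,0],
  [0,0,-25],
  [0,0,-20],
  [0,0,-7],
  [0,0,0],
  [0,0,0],
  [0,0,0],
], spin=[0,0,0,0,0,0,0,0,0,0,0,0,0,0,0,0,0,0,0,0])

```text
time: 25.55
tool_pos: [0.6012, -0.0844, 0.2468]
tool_rot: [3.14, -0.001, 0.693]
contact_force: [-0.0, 0.5, -0.5]
opening: 0.051
grip_force: 6.0
```

Run:
```python
from cell import *
from h import *
s=read_camera('side')
q=observe();print(q['tool_pos'],q['opening'],'to go mm',(np.array([.601,-.085,.2335])-q['tool_pos'])*1000)
a=cv2.resize(s['img'][160:260,310:410],(600,600),interpolation=2)
cv2.imwrite('pics/f.png',a[:,:,::-1])
```

```text
[ 0.6011646  -0.08445521  0.24683776] 0.05066913772392394 to go mm [ -0.16459992  -0.54478802 -13.33776321]
```

View pics/f.png

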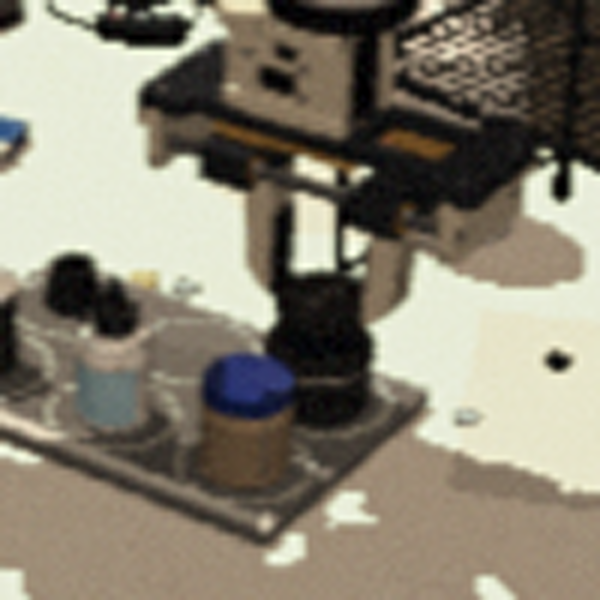

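The cap hangs between the fingertips at (320,290), centred just above the lens at (320,370). I'm lowering it until it touches.

arm_command([
  [0,0,-6],
  [0,0,-4],
  [0,0,-2],
  [0,0,-1],
  [0,0,0],
  [0,0,0],
], spin=[0,0,0,0,0,0])

```text
time: 26.2
tool_pos: [0.601, -0.0846, 0.2327]
tool_rot: [3.141, -0.0, 0.693]
contact_force: [-0.8, 0.8, -0.1]
opening: 0.0508
grip_force: 6.0
```

arm_command([
  [0,0,0],
  [0,0,0],
  [0,0,0],
  [0,0,0],
  [0,0,10],
  [0,0,20],
  [0,0,35],
  [0,0,30],
  [-15,20,0],
  [-30,38,0],
  [-30,38,0],
  [-10,40,0],
  [0,45,0],
  [0,45,0],
  [0,45,0],
  [0,40,0],
  [0,0,0],
  [0,0,0],
], spin=[0,0,0,0,0,0,0,0,0,0,0,0,0,0,0,0,0,0], jaw=0.6)

```text
time: 28.0
tool_pos: [0.5156, 0.2271, 0.3282]
tool_rot: [3.141, -0.0, 0.695]
contact_force: [-0.2, -0.3, -0.4]
opening: 0.0732
grip_force: 0.0
```

Run:
```python
from cell import *
from h import *
s=read_camera('side');t=read_camera('top')
o=np.array([.5233,-.0459]);y=np.radians(39.68);R=np.array([[np.cos(y),-np.sin(y)],[np.sin(y),np.cos(y)]])
P=cloud(t)
k=P[(np.hypot(P[...,0]-.601,P[...,1]+.0845)<.05)&(P[...,2]>.054)&(P[...,2]<.075)]
print('cap',len(k),((np.percentile(k,1,axis=0)+np.percentile(k,99,axis=0))/2).round(4),np.median(k[:,2]))
for n,uv,w,z,f in [('loupe',(327,192),9,.023,dark),('dropcap',(370,194),6,.076,dark),('jarlid',(393,175),14,.05,blue)]:
    b,st=blob(t,*uv,w,f);p=onplane(t,*b,z);print(n,b.round(1),st,((p[:2]-o)@R).round(4))
a=np.hstack([cv2.resize(t['img'][130:230,310:410],(400,400),interpolation=2),cv2.resize(s['img'][150:250,280:380],(400,400),interpolation=2)])
cv2.imwrite('pics/g.png',a[:,:,::-1]);print(observe()['tool_pos'])
```

```text
cap 303 [ 0.5988 -0.0827  0.0606] 0.06132147372980379
loupe [327.5 192.2] [4, 3, 12, 13, 107] [0.039  0.0811]
dropcap [370.6 193. ] [3, 1, 9, 9, 60] [-0.0384  0.0008]
jarlid [393.4 174.9] [6, 6, 17, 17, 218] [-0.0371 -0.0823]
[0.51596675 0.22553916 0.32806138]
```

View pics/g.png

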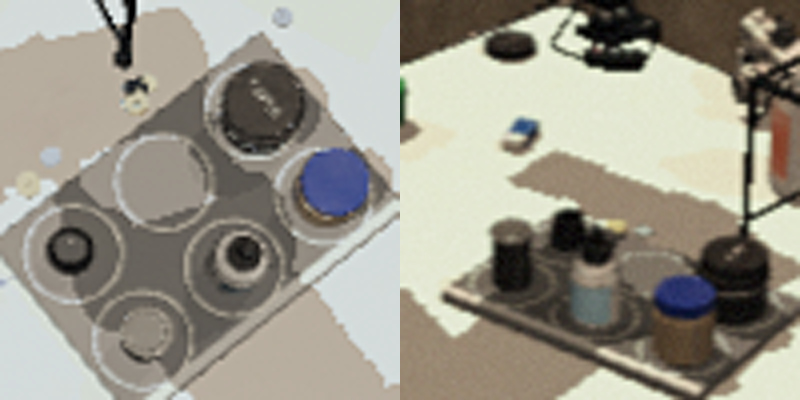

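The cap lies flat and centred on the lens at (262,105), top at z ≈ 0.061 m. Every piece is within about 5 mm of its ring centre, and the jar hasn't moved. I'm handing in.

```bash
python3 -c "
from cell import *
print(hand_in())"
```

```text
the job is handed in; nothing more can be done
None
```

The kit is set out and handed in at about 28 s: by my last camera check the capped lens, loupe and dropper were each within about 5 mm of their ring centres, and the jar and canister had not visibly moved; the hand-in gave no verdict.

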